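# Turn over the dyed sample board in its V rest

## Robot

A 6-joint arm with a two-finger parallel gripper is mounted at the origin on the work surface; the furniture and walls round the work are solid. World frame = base frame: x ahead of the robot, y to its left, z up, the work surface at z = 0. Lengths are in mm, angles in rad, forces in N, time in s.
With the tool pointing down it reaches from about 400 to 925 mm from the base axis. Payload 12.5 kg.
Tool frame: the origin (TCP) lies midway between the tips of the shut fingers; the grasp point (between the pads) lies 19 mm behind it (manip.hold_point_z is the distance from the TCP to the grasp point, in mm); z points along the fingers, y is the line along which they close (so a half turn about z gives the same grasp; the last joint's range is limited). The gripper opens to 95 mm and grips with 3 to 60 N. Pads are 20 mm wide; open, the fingers measure 119 mm over their backs; the gripper's body (75 mm by 180 mm) begins 59 mm behind the grasp point.
Start: joints at [-0.106, 0.491, 1.559, -0, 1.092, -0.106], TCP at [625.017, 0.021, 214.661] pointing down, gripper open.
Joint ranges: [-3.1, 3.1], [-0.84, 2.19], [0.05, 2.79], [-1.13, 4.28], [0.06, 2.93], [-2.69, 2.69]. Speed limits (rad/s): [2.22, 2.22, 2.79, 3.14, 3.14, 3.14].

## Interface

Orientations are given as a 3x3 rotation matrix whose columns are the frame's x, y, z axes.
In Python, from plant import manip gives the robot as it stands. Calls block until the motion is done:
- manip.goto(position, orientation): joint-space move of the TCP to a pose.
- manip.move_l(position, feed=150, rotation=None, force_limit=None): straight line of the TCP; rotation=None keeps the orientation; feed is the mean speed in mm/s. With force_limit (N) it stops when the force on the tool has changed by that much, and returns True; else False.
- manip.movej(angles): joint-space move.
- manip.grip(opening, grasp_force=None): finger opening in mm; grasp_force is the grip in N (None keeps the last); returns when the fingers have stopped.
- manip.hold(seconds).
- manip.inverse_kinematics(position, orientation): joint angles nearest the present ones, or None.
- manip.read_state(): the state.
- manip.snapshot(name): name is "scene" or "top" or "wrist"; returns (picture, depth): 400x640x3 uint8, blue, green, red; 400x640 float32, mm along the optical axis (not along the pixel's ray), 0 where there is no reading.
- manip.get_calibration(name): a dict with "camera_matrix" (3x3 intrinsics, pixels), "distortion" ([k1, k2, p1, p2, k3] as OpenCV has them; the pictures are not rectified), "xyz" and "rotation" of the camera in the world; the wrist camera has in their place "hand_eye" (4x4, takes a point from camera to tool coordinates, whose origin is the TCP and whose axes are the flange's). Camera axes: x right, y up, looking along -z (the intrinsics and any distortion apply to the point x, -y, -z); pixel columns grow to the right and rows downward; lengths in mm; the calibration is good to about 2 mm. A picture is of the moment at which its call begins: read the wrist's pose just before it. get_calibration takes no time and is no camera call.
A pose or a line that the arm cannot do raises manip.Unreachable and nothing moves.
- manip.sign_off(): hands the job in, once; it reports no verdict.
The state is a dict: "time_s": time; "qpos": joint angles; "dq": joint speeds; "effort": joint torques, N m; "eef_pos": TCP position; "ee_rot": TCP orientation; "wrist_force": force on the tool from outside, world axes, zero at the start; "moment": the same for the moment, N m; "finger_gap": finger opening in mm.
Only numpy, scipy, OpenCV 4.12 (cv2) and the standard library are available. Lean on these libraries where they do the work, as an engineer would, in place of code of your own. Each camera call takes 0.05 s, during which the arm holds its last target. There are 200 camera calls.

## Task

Turn over the wide yellow-to-pink dyed sample board that lies in the wooden V rest: lever its free long edge up, keeping the lower edge in the valley so that it pivots against the opposite slope, then lower it over gently with the gripper, so that it ends at rest on the opposite slope with its dyed face down.

Things in the scene. Friction and masses are not known exactly. Their poses are not given: they have to be found in the camera images.
- board_centre (a point): Centre of the loose sample board: wood, 103 mm wide, 235 long, 10.5 thick, 150 g, dyed yellow to pink on the broad face that is up at the start. Axes: x across the width, y along the length, z out of the dyed face. At first it slopes at 30 degrees on the rest's -y slope, lower long edge in the valley; the free long edge sticks out 38 mm past the slope, 50 mm above the valley, with open air below.
- rest: Wooden V rest, fixed to the table; origin on the table under its centre, x axis along the valley. On its +y and -y sides a flat slope rises at 30 degrees from the valley outwards (150 mm along x, 65 mm up the slope, 10 mm thick). Base 170 x 110 x 12 mm. The board starts on the -y slope and must end on the +y slope.
- valley (a point): Middle of the valley line where the two slopes meet, 40 mm above the table; the line runs along the rest's x axis. The board's lower long edge rests in it and can turn about it.

How it is judged:
By the outcome, as a careful person would: the job done as asked, in the order asked, and still so for the second after the job is handed in, with the robot touching nothing.
It also fails if it takes over 45 s, if anything falls off the work surface, if the arm or the gripper's body presses on something with over 40 N, if the wrist force passes 120 N, or if a joint passes its speed limit or range.

## Working session

There is one attempt and no reset: what is moved stays moved. The work goes in short steps, each a Python script; the robot and the scene stay as the last script left them, time stands still between calls to the robot, and variables do not carry over. Pictures are saved under pics/ and viewed, on a budget of 10 in all, crops included, one or two more only if the job needs it, and the job is handed in when it is done.

```bash
ls; mkdir -p pics
python3 - <<'E'
from plant import manip
import cv2,numpy as np
for n in("scene","top"):
    p,d=manip.snapshot(n); cv2.imwrite(f"pics/{n}0.png",p); np.save(f"pics/{n}0.npy",d)
    c=manip.get_calibration(n); print(n,{k:np.round(v,3).tolist() for k,v in c.items()}, (d>0).mean())
s=manip.read_state(); print(s)
E
```

```text
pics
scene {'camera_matrix': [[422.186, 0.0, 313.104], [0.0, 422.186, 204.674], [0.0, 0.0, 1.0]], 'distortion': [-0.074, 0.0, 0.0, 0.0, 0.0], 'xyz': [-39.696, 491.051, 576.818], 'rotation': [[-0.714, 0.387, -0.584], [-0.7, -0.409, 0.585], [-0.013, 0.827, 0.563]]} 0.9960390625
top {'camera_matrix': [[368.596, 0.0, 321.979], [0.0, 368.596, 199.951], [0.0, 0.0, 1.0]], 'distortion': [-0.049, 0.0, 0.0, 0.0, 0.0], 'xyz': [384.179, -23.15, 929.297], 'rotation': [[0.028, 0.998, -0.061], [-0.999, 0.029, 0.017], [0.019, 0.06, 0.998]]} 0.9960625
{'time_s': 0.1, 'qpos': array([-1.05559937e-01,  4.91494332e-01,  1.55935977e+00, -1.35227862e-05,
        1.09168442e+00, -1.05604795e-01]), 'dq': array([ 0.00081291, -0.00127897, -0.00261742,  0.00082015, -0.00029208,
        0.00121719]), 'effort': array([ 2.47082615e-03, -6.13621187e+01, -2.58604574e+01,  6.93451893e-02,
        4.70101309e-02, -2.07912552e-05]), 'eef_pos': array([6.24803277e+02, 6.53255432e-02, 2.14133152e+02]), 'ee_rot': array([[-5.10568826e-05,  9.99999555e-01, -9.41868874e-04],
       [ 9.99999995e-01,  5.11395326e-05,  8.77272071e-05],
       [ 8.77753348e-05, -9.41864390e-04, -9.99999553e-01]]), 'wrist_force': array([-0.41473582, -0.49093565,  0.31503905]), 'moment': array([-0.01476063,  0.00219411,  0.05589068]), 'finger_gap': 94.78008438944983}
```

View pics/scene0.png

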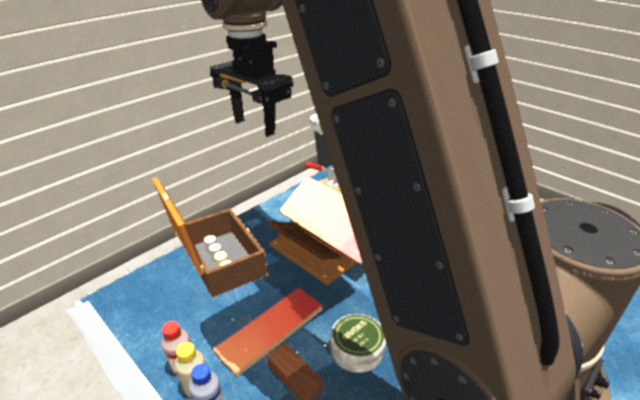

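View pics/top0.png

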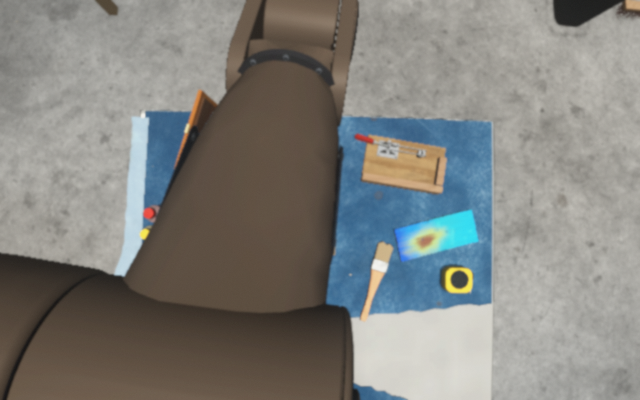

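Scene view: the board (yellow→pink) lies in the V rest around px (320,220), its pink end hidden by the arm, and a box stands at (220,250). In the top view the arm hides it. I'll check the wrist view next.

Run:
```python
from plant import manip
import cv2,numpy as np
s=manip.read_state()
p,d=manip.snapshot("wrist"); cv2.imwrite("pics/w0.png",p); np.save("pics/w0.npy",d); np.savez("pics/w0s.npz",p=s['eef_pos'],R=s['ee_rot'])
c=manip.get_calibration("wrist"); print({k:np.round(v,3).tolist() for k,v in c.items()})
# coarse board centre from scene
p=cv2.imread("pics/scene0.png"); d=np.load("pics/scene0.npy"); c=manip.get_calibration("scene")
for u,v in [(300,185),(285,215),(350,260),(340,210),(320,260),(275,245)]:
    n=cv2.undistortPoints(np.array([[[u,v]]],float),c['camera_matrix'],c['distortion'])[0,0]
    z=d[v,u]; print((u,v),np.round(c['rotation']@np.array([n[0]*z,-n[1]*z,-z])+c['xyz']))
```

```text
{'camera_matrix': [[287.346, 0.0, 319.904], [0.0, 287.346, 201.585], [0.0, 0.0, 1.0]], 'distortion': [-0.007, 0.0, 0.0, 0.0, 0.0], 'hand_eye': [[-0.0, 0.972, 0.236, 66.467], [1.0, -0.0, 0.001, -0.872], [0.001, 0.236, -0.972, -169.106], [0.0, 0.0, 0.0, 1.0]]}
(300, 185) [539. -49.  92.]
(285, 215) [524.  12.  50.]
(350, 260) [355.  -6.  13.]
(340, 210) [417. -44.  85.]
(320, 260) [375.  60.  43.]
(275, 245) [499.  66.  13.]
```

View pics/w0.png

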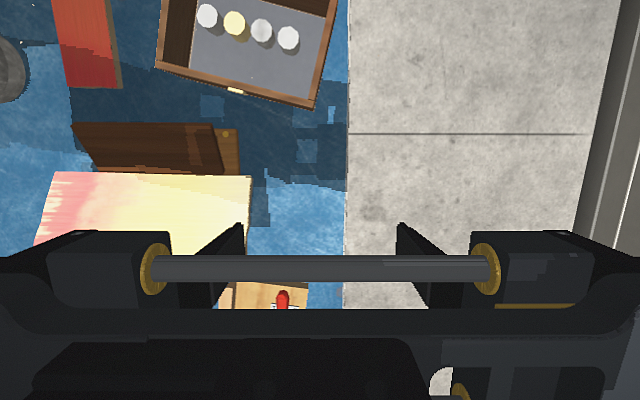

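Wrist view: the yellow edge of the board is at px (30-250,175-245), with the dark slope of the rest above it at (75-240,125-175). The box is at (160-350,0-105) and the red board at (85,45). I'll look again from higher and more over the rest.

```bash
cat > h.py <<'E'
from plant import manip
import cv2,numpy as np
def snap(tag):
    s=manip.read_state(); p,d=manip.snapshot("wrist"); c=manip.get_calibration("wrist")
    cv2.imwrite(f"pics/{tag}.png",p)
    u,v=np.meshgrid(np.arange(640.),np.arange(400.))
    n=cv2.undistortPoints(np.stack([u,v],-1).reshape(-1,1,2),c['camera_matrix'],c['distortion']).reshape(400,640,2)
    P=np.stack([n[...,0]*d,-n[...,1]*d,-d],-1)
    H=np.array(c['hand_eye']); W=(P@H[:3,:3].T+H[:3,3])@s['ee_rot'].T+s['eef_pos']
    W[d==0]=np.nan; np.save(f"pics/{tag}_W.npy",W); return p,W
E
python3 - <<'E'
from h import *
R=np.array([[0,1,0],[1,0,0],[0,0,-1.]])
manip.goto([450,-30,300],R); manip.hold(.2)
p,W=snap("w1"); print(manip.read_state()['time_s'])
E
```

```text
1.2083
```

View pics/w1.png

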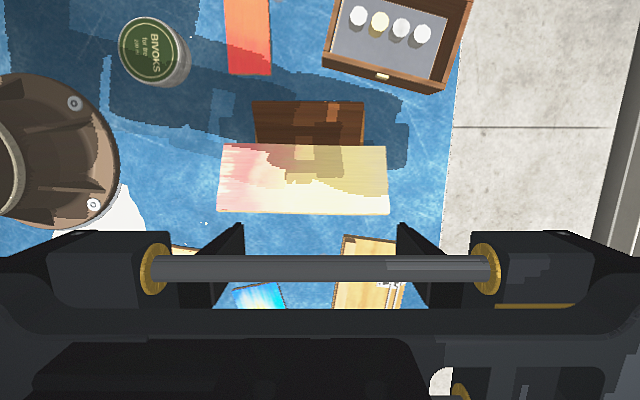

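The board fills px (216-390,145-215) with its valley edge at row 145, and the rest's +y slope is at (253-365,100-145). The red board is at (247,40), the box at (395,40), and a tray and tools below row 235.

Run:
```python
from h import *
W=np.load("pics/w1_W.npy"); p=cv2.imread("pics/w1.png")
hsv=cv2.cvtColor(p,cv2.COLOR_BGR2HSV)
roi=np.zeros((400,640),bool); roi[143:217,212:393]=1
m=roi&((hsv[...,0]<35)|(hsv[...,0]>165))&(hsv[...,2]>120)&(W[...,2]>42)
m=m.astype(np.uint8); n,l,st,_=cv2.connectedComponentsWithStats(m); k=1+st[1:,4].argmax(); print(st[k])
er=cv2.erode((l==k).astype(np.uint8),np.ones((5,5)))>0
Q=W[er]; Q=Q[~np.isnan(Q).any(1)]; c0=np.median(Q,0)
for it in range(3):
    c=Q.mean(0); nrm=np.linalg.svd(Q-c,full_matrices=False)[2][2]; r=(Q-c)@nrm; Q=Q[abs(r)<4]
nrm*=np.sign(nrm[2]); print("board n",nrm,"tilt",np.degrees(np.arccos(nrm[2])),"c",c,r.std())
# full extent points on the plane
A=W[(l==k)]; A=A[~np.isnan(A).any(1)]; A=A[abs((A-c)@nrm)<4]
t=np.cross([0,0,1],nrm); t/=np.linalg.norm(t); t*=np.sign(t[0]); w=np.cross(nrm,t)  # t along, w across
uv=np.c_[(A-c)@t,(A-c)@w].astype(np.float32); rr=cv2.minAreaRect(uv); print("rect",rr)
print("t",t,"w",w,"pct",np.percentile(uv,[0.2,99.8],axis=0), "centre",c+rr[0][0]*t+rr[0][1]*w)
# rest slope
S=W[108:140,262:355].reshape(-1,3); S=S[~np.isnan(S).any(1)]
for it in range(4):
    cs=S.mean(0); ns=np.linalg.svd(S-cs,full_matrices=False)[2][2]; S=S[abs((S-cs)@ns)<4]
ns*=np.sign(ns[2]); print("slope n",ns,np.degrees(np.arccos(ns[2])),cs,len(S))
# corners
for uvp in [(254,101),(363,102),(365,144),(258,145)]: print(uvp,W[uvp[1],uvp[0]])
for nm,uvp in dict(red0=(228,72),red1=(270,72),red2=(226,5),boxNW=(322,62),boxc=(440,92),boxL=(345,3),jar=(155,45),tray=(343,238),tray2=(402,245),hm=(240,290),edgeL=(217,210),edgeR=(388,213),vL=(222,147),vR=(384,148)).items(): print(nm,W[uvp[1]-1:uvp[1]+2,uvp[0]-1:uvp[0]+2].reshape(-1,3).mean(0).round())
```

```text
[  216   143   173    72 11463]
board n [0.00533092 0.50082857 0.86553008] tilt 30.05671116979416 c [424.12348609 -24.77361139  75.29419451] 0.7373145743591124
rect ((1.4051971435546875, 1.3266983032226562), (101.44345092773438, 233.2106475830078), 89.08048248291016)
t [ 0.99994336 -0.01064361 -0.        ] w [ 0.00921236  0.86548105 -0.50085694] pct [[-113.8684986   -49.43893175]
 [ 116.95675153   51.74097726]] centre [425.54082566 -23.64033551  74.62970845]
slope n [-0.00465758 -0.49982562  0.86611353] 29.98989949405003 [432.58460342  47.48125288  56.66749396] 2968
(254, 101) [361.75055223  76.35588792  67.06213345]
(363, 102) [5.15665156e+02 8.14777109e+01 2.54437031e-01]
(365, 144) [521.32437688  17.62128077  -1.29712621]
(258, 145) [360.5326534   18.25267032  49.9501658 ]
red0 [310. 124.   2.]
red1 [374. 124.   6.]
red2 [317. 210.  12.]
boxNW [452. 132.  28.]
boxc [632.  96.   4.]
boxL [485. 215.   5.]
jar [225. 152.  40.]
tray [ 488. -137.   14.]
tray2 [497. -27. 313.]
hm [ 306. -238.    8.]
edgeL [307. -68.  86.]
edgeR [551. -81.  55.]
vL [292.  13.  -1.]
vR [543.  14.  40.]
```

Plane fits agree with what was given: both tilts are 30.0°, the board measures 101×233, and the planes meet at about y=16.9, z=39 (expected z=40). Next I'll check IK for carrying the gripped edge around the valley, and the clearance on both sides.

Run:
```python
from h import *
V=np.array([0,16.9,39.3])
def pose(al,x,sg,be,r=78):
    a=np.radians(al); e=np.array([0,np.cos(a),np.sin(a)]); X=np.array([1,0,0.])
    psi=a-np.pi/2; T=10.5
    B=np.array([0,np.cos(psi),np.sin(psi)])  # A->B dir, towards dyed face
    s,d=T*np.cos(psi)/.866,2*T*np.sin(psi); aa=max((s-d)/2,0)
    if psi>=np.pi/6: A=np.zeros(3)
    elif psi<=-np.pi/6: A=-T*B
    else: A=aa*np.array([0,-.866,.5])
    z=-e*np.cos(be)+X*np.sin(be); y=sg*B; x_=np.cross(y,z)
    return V+A+T/2*B+r*e+X*x, np.stack([x_,y,z],1)
for sg in(1,-1):
  for be in(-.5,-.3,0,.3,.5):
    for x in(395,415,435):
      qs=[manip.inverse_kinematics(*pose(al,x,sg,be)) for al in range(150,29,-10)]
      ok=''.join('.' if q is None else 'o' for q in qs)
      js=max([np.abs(np.subtract(b,a)).max() for a,b in zip(qs,qs[1:]) if a is not None and b is not None] or [0])
      print(sg,be,x,ok,round(js,2), np.round(qs[0],2) if qs[0] is not None else '', np.round(qs[-1],2) if qs[-1] is not None else '')
W=np.load("pics/w1_W.npy").reshape(-1,3); W=W[~np.isnan(W).any(1)]
for y0 in range(80,260,20): print(y0,[round(float(np.percentile(W[(abs(W[:,1]-y0-10)<10)&(abs(W[:,0]-x-10)<10)][:,2],98)),0) if ((abs(W[:,1]-y0-10)<10)&(abs(W[:,0]-x-10)<10)).any() else -1 for x in range(340,500,20)])
```

```text
1 -0.5 395 ooooooooooooo 0.22 [-0.56  0.84  1.84  0.4   1.54 -2.68] [ 0.39  0.85  1.8  -0.55  1.53 -0.55]
1 -0.5 415 ooooooooooooo 0.21 [-0.55  0.85  1.8   0.41  1.57 -2.66] [ 0.38  0.86  1.76 -0.56  1.56 -0.57]
1 -0.5 435 ooooooooooooo 0.2 [-0.53  0.86  1.75  0.43  1.6  -2.64] [ 0.37  0.87  1.71 -0.57  1.58 -0.59]
1 -0.3 395 .oooooooooooo 0.26  [ 0.46  0.81  1.89 -0.67  1.41 -0.48]
1 -0.3 415 .oooooooooooo 0.25  [ 0.44  0.82  1.85 -0.68  1.43 -0.5 ]
1 -0.3 435 .oooooooooooo 0.24  [ 0.43  0.83  1.8  -0.69  1.45 -0.53]
1 0 395 ...oooooooooo 0.39  [ 0.55  0.76  2.04 -0.9   1.24 -0.31]
1 0 415 ...oooooooooo 0.38  [ 0.53  0.77  2.   -0.91  1.26 -0.34]
1 0 435 ..ooooooooooo 0.36  [ 0.51  0.78  1.96 -0.91  1.27 -0.37]
1 0.3 395 .....oooo.... 1.12  
1 0.3 415 .....oooo.... 1.02  
1 0.3 435 .....oooo.... 0.92  
1 0.5 395 .....ooo..... 1.27  
1 0.5 415 .....ooo..... 1.41  
1 0.5 435 ......oo..... 1.58  
-1 -0.5 395 ooooooooooooo 0.22 [-0.56  0.84  1.84  0.4   1.54  0.46] [ 0.39  0.85  1.8  -0.55  1.53  2.6 ]
-1 -0.5 415 ooooooooooooo 0.21 [-0.55  0.85  1.8   0.41  1.57  0.48] [ 0.38  0.86  1.
[... 780 characters left out ...]
-0.01] 
-1 0.3 435 ooooooooo.... 0.92 [-0.8   0.76  2.18  1.02  1.17  0.03] 
-1 0.5 395 oooooooo..... 1.27 [-0.95  0.78  2.38  1.2   1.11 -0.3 ] 
-1 0.5 415 oooooooo..... 1.41 [-0.9   0.78  2.35  1.22  1.12 -0.25] 
-1 0.5 435 oooooooo..... 1.58 [-0.86  0.78  2.31  1.25  1.13 -0.21] 
80 [1.0, 1.0, 1.0, 1.0, 1.0, 1.0, 1.0, 1.0]
100 [1.0, 5.0, 1.0, 1.0, 1.0, 1.0, 1.0, 1.0]
120 [12.0, 12.0, 1.0, 1.0, 1.0, 62.0, 62.0, 62.0]
140 [13.0, 13.0, 1.0, 1.0, 1.0, 62.0, 62.0, 6.0]
160 [13.0, 13.0, 1.0, 1.0, 1.0, 61.0, 63.0, 35.0]
180 [13.0, 13.0, 1.0, 1.0, 1.0, 1.0, 62.0, 36.0]
200 [13.0, 12.0, 1.0, 1.0, 1.0, 1.0, 30.0, 7.0]
220 [-1, 1.0, 0.0, -0.0, 1.0, 0.0, -1.0, -1]
240 [-1, -1, -1, -1, -1, -1, -1, -1]
```

Using tool side sg=-1 with a slight in-plane tilt toward the robot reaches the whole 120° arc without joint jumps. The box wall (z 62, x≥440, y 120–220) sets the grip x on the landing side. I'll check the final combination and where the box lid is.

```bash
cat >> h.py <<'E'
T=10.5; V0=np.array([428,16.9,39.3]); X=np.array([np.cos(.0098),-np.sin(.0098),0]); Y=np.array([-X[1],X[0],0]); Z=np.array([0,0,1.])
BE=-.2; XG=-45.  # grip offset along valley from x=428
def frame(al):
    a=np.radians(al); psi=a-np.pi/2
    e=np.cos(a)*Y+np.sin(a)*Z; B=np.cos(psi)*Y+np.sin(psi)*Z
    if al>=120: A=0*B
    elif al<=60: A=-T*B
    else: A=(T*np.cos(psi)/.866-2*T*np.sin(psi))/2*(-.866*Y+.5*Z)
    return e,B,A
def pose(al,r=73,off=0,xg=None,be=None):
    xg=XG if xg is None else xg; be=BE if be is None else be
    e,B,A=frame(al); z=-e*np.cos(be)+X*np.sin(be); y=-B
    # r: reach of TCP along e; retreat along -tool z by off
    return V0+X*xg+A+T/2*B+r*e-off*z, np.stack([np.cross(y,z),y,z],1)
E
python3 - <<'E'
from h import *
for be in(-.15,-.2,-.25,-.3):
  for xg in(-65,-55,-45,-35):
    r=[manip.inverse_kinematics(*pose(al,xg=xg,be=be)) is not None for al in range(150,29,-10)]
    r2=[manip.inverse_kinematics(*pose(al,xg=xg,be=be,off=o)) is not None for al,o in((150,60),(150,160),(30,40),(30,80))]
    print(be,xg,''.join('.o'[k] for k in r),''.join('.o'[k] for k in r2))
d=np.load("pics/scene0.npy"); c=manip.get_calibration("scene"); p=cv2.imread("pics/scene0.png")
u,v=np.meshgrid(np.arange(150,275.),np.arange(170,300.))
n=cv2.undistortPoints(np.stack([u,v],-1).reshape(-1,1,2),c['camera_matrix'],c['distortion'])[:,0]
z=d[170:300,150:275].ravel(); P=np.c_[n[:,0]*z,-n[:,1]*z,-z]@np.array(c['rotation']).T+c['xyz']
P=P[(z>0)&(P[:,0]<720)&(P[:,1]<450)]; 
for z0 in(40,70,100,130): S=P[(P[:,2]>z0)&(P[:,2]<z0+30)&(P[:,1]>100)]; print(z0,len(S),S.min(0).round() if len(S) else '',S.max(0).round() if len(S) else '')
E
```

```text
-0.15 -65 oooooooooooo. oo..
-0.15 -55 oooooooooooo. oo..
-0.15 -45 oooooooooooo. oo.o
-0.15 -35 oooooooooooo. oo.o
-0.2 -65 oooooooooooo. oo.o
-0.2 -55 oooooooooooo. oo.o
-0.2 -45 oooooooooooo. oo.o
-0.2 -35 oooooooooooo. oooo
-0.25 -65 oooooooooooo. oo.o
-0.25 -55 oooooooooooo. oooo
-0.25 -45 oooooooooooo. oooo
-0.25 -35 oooooooooooo. oooo
-0.3 -65 oooooooooooo. oooo
-0.3 -55 oooooooooooo. oooo
-0.3 -45 ooooooooooooo oooo
-0.3 -35 ooooooooooooo oooo
40 1663 [450. 100.  40.] [648. 254.  70.]
70 155 [477. 215.  70.] [646. 258. 100.]
100 171 [478. 217. 101.] [646. 260. 130.]
130 192 [480. 222. 130.] [648. 264. 160.]
```

The box lid stands at x≥478, y≥215, so I won't tilt fully to the landing angle. The plan:
1. Grip the free edge and pivot the board from 150° to 55°, past vertical.
2. Open in small steps so the board's edge rests on the lower finger.
3. Lower that finger until the board lies on the slope.

Now the approach and grip.

Run:
```python
from h import *
def st(t):
    s=manip.read_state(); print(t,round(s['time_s'],2),s['eef_pos'].round(1),'F',s['wrist_force'].round(1),'gap',round(s['finger_gap'],1))
manip.grip(45)
p,R=pose(150,off=160); manip.goto(p,R); st('mid')
manip.move_l(pose(150,off=50)[0],feed=150); manip.hold(.3); st('pre')
print(manip.move_l(pose(150)[0],feed=60,force_limit=8)); st('in')
manip.hold(.1)
p,W=snap("w2")
```

```text
mid 3.09 [ 413.1 -178.8  159.3] F [ 0.1 -0.3  0.1] gap 45.1
pre 4.28 [392.  -86.1 104.9] F [-0.1  0.2  0.2] gap 45.3
False
in 5.26 [382.6 -43.5  80.4] F [-1.   0.4 -0.8] gap 45.1
```

View pics/w2.png

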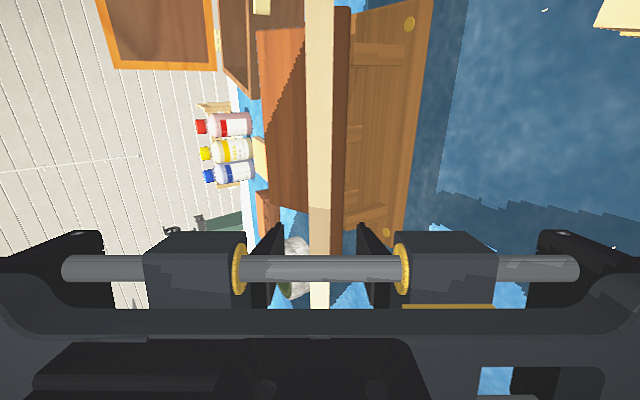

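The board's edge (px 308–332) is centred between the fingers (inner faces at about 280 and 360) and the slope end is clear of the tips. I'll grip it and start levering, watching the force.

```bash
cat >> h.py <<'E'
def st(t):
    s=manip.read_state(); print(t,round(s['time_s'],2),s['eef_pos'].round(1),'F',s['wrist_force'].round(1),'gap',round(s['finger_gap'],1)); return s
def sweep(als,dr=0.,feed=45):
    for al in als:
        p,R=pose(al); e=frame(al)[0]
        hit=manip.move_l(p+dr*e,feed=feed,rotation=R,force_limit=25)
        s=st(f'al{al} dr{dr:.1f} {hit}')
        f=s['wrist_force']@e
        if hit or np.linalg.norm(s['wrist_force'])>30: print('stop',f); break
        if f>6: dr+=.8
    return dr
E
python3 - <<'E'
from h import *
manip.grip(5,25); manip.hold(.2); st('grip')
print('dr',sweep(range(145,114,-5)))
p,W=snap("w3"); p,d=manip.snapshot("scene"); cv2.imwrite("pics/s3.png",p)
E
```

```text
grip 6.27 [382.4 -43.1  80.6] F [0.5 1.5 4.9] gap 10.6
al145 dr0.0 False 6.56 [382.6 -39.5  85.6] F [-0.6  0.3  1.4] gap 10.6
al140 dr0.0 False 6.85 [382.6 -35.4  90.1] F [-0.3  0.4  0.1] gap 10.8
al135 dr0.0 False 7.14 [382.6 -30.8  94.4] F [ 0.1  1.  -1.8] gap 10.3
al130 dr0.0 False 7.43 [382.7 -25.8  98.3] F [-0.2  0.4 -1.2] gap 10.3
al125 dr0.0 False 7.72 [382.7 -20.4 101.8] F [ 0.2 -0.4 -1.3] gap 10.7
al120 dr0.0 False 8.02 [382.8 -14.8 104.8] F [-0.1 -0.5 -1.2] gap 10.2
al115 dr0.0 False 8.3 [382.8  -9.8 107.9] F [-0.4  0.3 -1.3] gap 10.6
dr 0.0
```

View pics/w3.png

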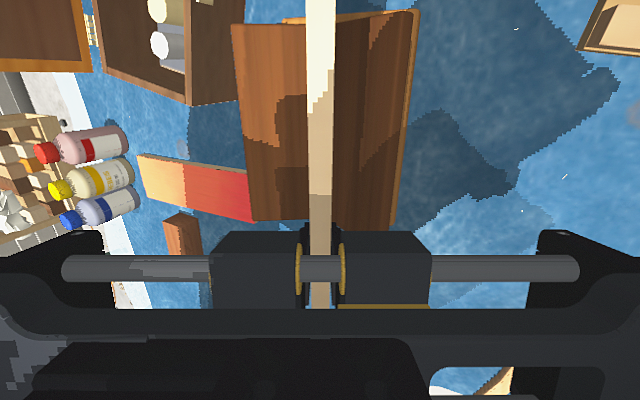

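The board is gripped and upright over the valley. F_z ≈ -1.3 N is about its whole weight, so its edge is probably hovering slightly. I'll push it down to light contact and then continue past vertical.

Run:
```python
from h import *
e=frame(115)[0]; p,R=pose(115)
print(manip.move_l(p-3.5*e,feed=8,rotation=R,force_limit=4)); s=st('seat')
dr=float((s['eef_pos']-p)@e)+.3; print('dr',dr)
dr=sweep(range(110,54,-5),dr); print('dr',dr)
manip.hold(.2); s=st('end')
p,W=snap("w4"); p,d=manip.snapshot("scene"); cv2.imwrite("pics/s4.png",p)
```

```text
True
seat 8.68 [382.8  -9.7 107. ] F [ 0.3 -1.7  4.1] gap 10.2
dr -0.7665103587900619
al110 dr-0.8 False 8.96 [382.8  -3.9 110.1] F [-0.5 -0.5 -1.3] gap 10.4
al105 dr-0.8 False 9.23 [382.8   1.2 111.9] F [-1.  -0.5  0.4] gap 10.0
al100 dr-0.8 False 9.51 [382.8   6.4 113.2] F [-0.9 -0.9  0.8] gap 10.1
al95 dr-0.8 False 9.78 [382.9  11.7 114.1] F [-1.2 -1.1  0.7] gap 10.5
al90 dr-0.8 False 10.06 [383.   17.2 114.3] F [-0.8 -2.1 -0.2] gap 10.5
al85 dr-0.8 False 10.33 [383.1  22.7 114.1] F [-0.1 -2.6  0.8] gap 10.3
al80 dr-0.8 False 10.61 [383.   28.1 113.3] F [ 0.  -3.1  1.4] gap 10.3
al75 dr-0.8 False 10.88 [383.   33.6 111.9] F [-0.1 -4.4  0.7] gap 10.6
al70 dr-0.8 False 11.16 [383.1  38.8 110. ] F [ 0.5 -4.5  0.9] gap 10.3
al65 dr-0.8 False 11.43 [383.1  43.8 107.5] F [ 0.5 -4.1  2.1] gap 10.4
al60 dr-0.8 False 11.71 [383.2  48.7 104.5] F [ 2.1 -5.5  1.9] gap 10.9
al55 dr-0.8 False 12.0 [383.2  54.2 101.6] F [ 1.8 -4.1  3.9] gap 10.1
dr -0.7665103587900619
end 12.2 [383.2  54.1 101.7] F [ 1.4 -2.6  1.7] gap 10.5
```

```bash
python3 -c "
import cv2,numpy as np
cv2.imwrite('pics/v4.png',np.vstack([cv2.imread('pics/w4.png')[:300],cv2.imread('pics/s4.png')[100:400]]))"
```

```text
(no output)
```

View pics/v4.png

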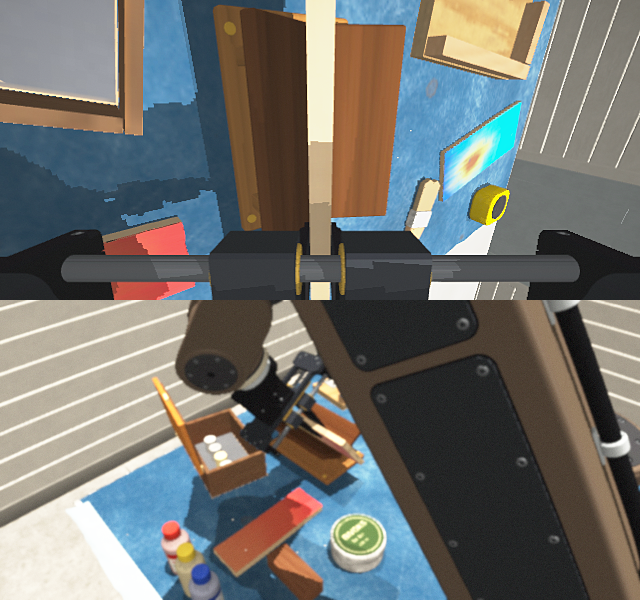

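The board leans about 35° past vertical toward +y with its lower edge in the V, held by the fingers. Next I'll let it settle onto the lower finger and lower it.

Run:
```python
from h import *
for w in(13,16,19,22,25,28,31,34): manip.grip(w)
st('open')
e5,B5,_=frame(55); R=pose(55)[1]; s=manip.read_state(); p0=s['eef_pos'].copy()
b0=(p0-V0)@B5; b48=103*np.sin(np.radians(6.55))-17; print('b',b0,b48)
p,W=snap("w5")
for al in(45,42,39,36,33,31,29,27):
    b=103*np.sin(np.radians(55-al))-17
    h=manip.move_l(p0+(b-b0)*B5,feed=25,rotation=R,force_limit=10); st(f'{al} {h}')
    if h: break
manip.hold(.3); p,W=snap("w6"); p,d=manip.snapshot("scene"); 
cv2.imwrite('pics/v6.png',np.vstack([cv2.imread('pics/w5.png')[:300],cv2.imread('pics/w6.png')[:300]]))
```

```text
open 14.88 [383.4  54.5 101.5] F [ 0.9 -0.2 -0.7] gap 33.9
b -5.230071005114307 -5.250766766794069
45 False 15.32 [383.4  59.7  97.9] F [0.4 1.2 0.3] gap 34.1
42 False 15.68 [383.5  64.   94.9] F [-0.5  0.6 -0.5] gap 33.9
39 False 16.04 [383.5  68.2  91.9] F [ 0.9 -0.2  0.7] gap 33.8
36 False 16.4 [383.6  72.4  88.9] F [-0.2  1.3 -0.8] gap 34.0
33 False 16.75 [383.6  76.6  86. ] F [-1.   0.2 -0.2] gap 34.2
31 False 17.03 [383.6  79.3  84.1] F [-0.5  1.9  0.3] gap 33.8
29 False 17.32 [383.6  81.9  82.3] F [ 0.7 -0.5  0.2] gap 34.1
27 False 17.59 [383.7  84.5  80.4] F [ 0.2  0.4 -0.3] gap 34.0
```

View pics/v6.png

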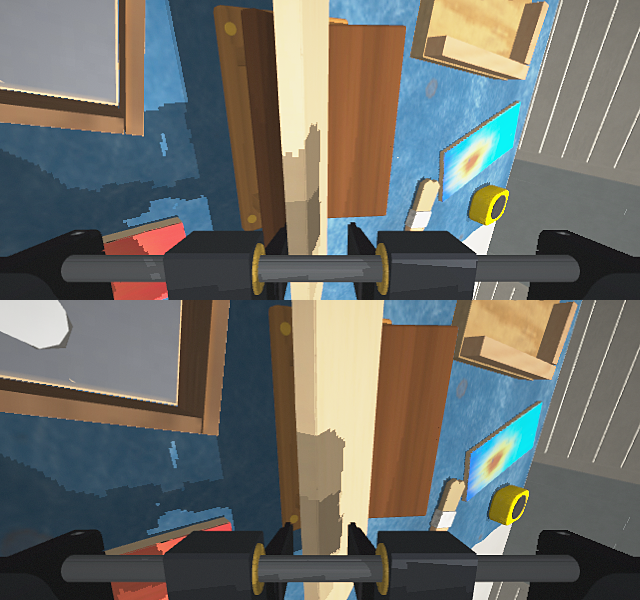

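The board settled on the lower finger (upper half) and now lies on the +y slope between open fingers (lower half), with the wrist force at about 0. I'll withdraw along the finger axis, move up, and check the result.

Run:
```python
from h import *
s=manip.read_state(); p0,R=s['eef_pos'],s['ee_rot']
print(manip.move_l(p0-60*R[:,2],feed=60,force_limit=6)); st('out')
manip.move_l(p0-140*R[:,2]+[0,-40,40],feed=150)
manip.goto([450,-30,300],np.array([[0,1,0],[1,0,0],[0,0,-1.]])); manip.hold(.3); st('up')
p,W=snap("w7"); manip.snapshot  # measure
m=np.zeros((400,640),bool); m[60:215,212:393]=1; m&=(W[...,2]>52)&(W[...,1]>15)&(W[...,1]<125)
Q=W[m]
for i in range(5):
    c=Q.mean(0); n=np.linalg.svd(Q-c,full_matrices=False)[2][2]; Q=Q[abs((Q-c)@n)<(8,5,4,4,4)[i]]
n*=np.sign(n[2]); print('n',n.round(3),'tilt',np.degrees(np.arccos(n[2])),'c',c.round(1),'min',Q.min(0).round(1),'max',Q.max(0).round(1),len(Q))
print('height of top face over +y slope',(c-V0)@np.array([0,-.5,.866]))
```

```text
False
out 19.14 [395.7 117.9 128.5] F [-0.2 -0.   0.1] gap 34.2
up 22.39 [450.  -29.9 299.9] F [-0.1  0.3  0.4] gap 33.9
n [-0.004 -0.495  0.869] tilt 29.666440302840375 c [427.5  63.1  77.7] min [310.8  15.5  52. ] max [543.3 103.3 101. ] 11936
height of top face over +y slope 10.125636125783604
```

View pics/w7.png

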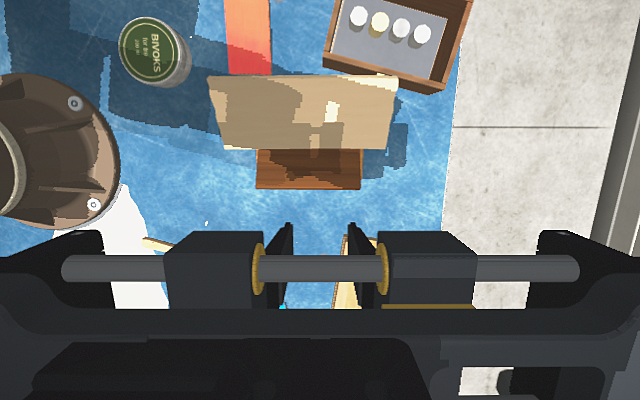

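The board now shows its plain face up, at px (207–398,75–150), flat on the +y slope. The -y slope is bare and nothing else has moved. I'll hand in.

```bash
python3 -c "
from plant import manip
print(manip.sign_off(), manip.read_state()['time_s'])"
```

```text
the job is handed in; nothing more can be done
the job is handed in; nothing more can be done
```

The board is turned over. It lies at rest on the +y slope with its dyed face down, and I handed the job in.

**What I did:** I gripped the free edge with 25 N and pivoted the board about the valley from 150° to 55°. Then I opened the fingers in 3 mm steps so its edge rested on the lower finger. I lowered that finger until the board lay on the slope, withdrew, and moved well clear.

**Last checks:**
- **Position:** the plain face is up at a tilt of 29.7°, 10.1 mm above the +y slope plane (the board is 10.5 mm thick). Its centre is at about x = 427.5 mm, against 425.5 at the start.
- **Forces and time:** the wrist force readings I took stayed under about 6 N. The clock read 22.4 s at the last check before hand-in, against the 45 s limit.
- **Surroundings:** the last picture shows nothing else disturbed.

**One disagreement:** up to 115° the board's edge hovered about 1 mm above the valley. I pressed it down to light contact there before going past vertical, and no check failed.

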